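# Feed a steel key under the dial comparator with a push stick

### The job

Check the bright steel key on the dial comparator: stand it on the granite in front of the flared mouth of the guide, lift the yellow push stick out of the red case, lay it on the granite behind the key and let go of it. Take the stick again by its black handle and push the key with it through the guide, under the clear cover and the dial's plunger, until it meets the stop screw at the end, and seat it there with a light press of about 10 N, certainly not more than 20 N. Then draw the stick back out of the guide, leave it lying on the granite and let go; leave the other parts and tools where they are.

Things in the scene. Friction and masses are not known exactly. Their poses are not given: they have to be found in the camera images.
- plate: Black granite plate 250 x 400 x 60 mm, fixed, place and yaw vary. Origin: centre of its underside, z up; top 60 mm above the table. +y is the feed direction. At its far side (x = +58, y = +80 mm) stands a 22 mm column, 200 mm tall, whose arm holds a 57 mm dial indicator (dial's underside 59 mm, arm's 39 mm above the granite) over the end of the guide.
- guide_mouth (a point): Centre of the guide's flared mouth, on the granite; axes as the plate, +y into the guide. Before it lie 215 mm of bare granite. Two steel rails 18 mm high; the mouth is 27 mm wide inside and narrows over 30 mm to a channel 15 mm wide. From 32 mm past the mouth a clear cover lies on the rails (18 mm above the granite), with a gap for the dial's plunger. The key has 3 mm side play; fingers do not fit in.
- stop_bracket: Dark steel block 15 x 18 x 18 mm fixed between the rails at the end of the channel; origin at the foot of its face, 157 mm past the mouth. A brass stop screw (8 mm) is clamped in it; its tip stands 2 to 20 mm out of the face towards the mouth, set anew each time: find it by touch. Its pose does not tell the setting. The end of the screw is the stop: there the resistance rises steeply.
- dial_plunger (a joint): Lift of the dial's sprung plunger in m: 0 when free (tip 14 mm above the granite), about 0.002 with the key under it. Its pin stands 132 mm past the mouth, the conical tip is 14 mm wide. A sprung side plunger stands in the far rail 127 mm past the mouth. Both resist the key with some N as its front reaches them and then drag at it: they are not the stop. The needle makes a turn in 5 mm.
- key_center (a point): Centre of the key to be checked: a bright steel block, 32 mm long (its x), 12 mm wide (its y), 16 mm high, 45 g more or less, the same end for end. It stands upright among a brass and a black key of the same size in the blue tray; this point is 8 mm above its underside.
- key: The bright steel key itself; origin at the centre of its underside.
- stick_center (a point): Centre of the push stick, half-way up (6 mm above its underside). It is straight, 175 mm long along its y, 12 mm high, about 30 g: a yellow blade 9 mm wide from the nose (y = +87.5 mm) to y = -47.5 mm, then a black handle 16 mm wide to the tail (y = -87.5 mm).
- stick_handle (a point): Centre of the stick's black handle, half-way up, 67.5 mm behind stick_center; same axes as the stick.
- stick_nose (a point): Centre of the end face of the stick's nose, half-way up, 87.5 mm ahead of stick_center; same axes as the stick.
- push_stick: The push stick itself; origin at the centre of its underside.
- case: Open red moulded case 150 (x) x 240 (y) mm, fixed; origin: centre of its underside. The stick is bedded along its y, nose to +y, 20 mm from the centre towards -x, underside 20 mm and top 32 mm above the table, 2 mm below the moulding. Only its middle can be reached: a finger recess 26 mm either way along the stick, 42 mm to each side, floor 14 mm above the table. Open lid 185 mm high along the +x edge.
- tray: Shallow blue tray 90 mm (x) x 200 mm (y), walls 20 mm high and 3 mm thick, floor 3 mm, fixed; origin at the centre of its underside. It holds three keys, about 50 mm apart along its y, in any order.
- brass_key_center (a point): Brass key in the tray, 32 x 12 x 16 mm; centre. Leave it.
- black_key_center (a point): Black key in the tray, 32 x 12 x 16 mm; centre. Leave it.
- ring_gauge_center (a point): Steel ring gauge, 64 mm across, 20 mm high, lying on the far side of the granite; centre. Leave it.
- v_block_center (a point): Dark V-block 50 x 45 x 42 mm on the far side of the granite; centre. Leave it.
- caliper_center (a point): Digital caliper, 170 mm long along its y, lying on the table near the robot; centre. Leave it.
- screwdriver_grip (a point): Red-handled screwdriver lying on the table to the left; middle of its handle. Leave it.

How it is judged:
By the outcome, as a careful person would: the job done as asked, in the order asked, and still so for the second after the job is handed in, with the robot touching nothing.
It also fails if it takes over 58 s, if anything falls off the work surface, if the arm or the gripper's body presses on something with over 40 N, if the wrist force passes 120 N, or if a joint passes its speed limit or range.

### The arm

A 6-joint arm with a two-finger parallel gripper is mounted at the origin on the work surface. World frame = base frame: x ahead of the robot, y to its left, z up, the work surface at z = 0. Lengths are in m, angles in rad, forces in N, time in s.
With the tool pointing down it reaches from about 0.375 to 0.9 m from the base axis. Payload 3.1 kg.
Tool frame: the origin (TCP) lies midway between the tips of the shut fingers; the grasp point (between the pads) lies 19 mm behind it; z points along the fingers, y is the line along which they close (so a half turn about z gives the same grasp; the last joint's range is limited). The gripper opens to 85 mm and grips with 20 to 120 N. Pads are 22 mm wide; open, the fingers measure 114 mm over their backs; the gripper's body (76 mm by 85 mm) begins 54 mm behind the grasp point. The pads swing forward as they close: fully open they stand 13 mm farther back than shut.
Start: joints at [1.081, 0.527, 1.433, -0, 1.181, -0.178], TCP at [0.192, 0.595, 0.231] pointing down, gripper open.
Joint ranges: [-3.08, 3.08], [-0.75, 2.2], [0.22, 2.44], [-1.43, 4.57], [0, 2.65], [-2.85, 2.85]. Speed limits (rad/s): [2.79, 2.79, 3.14, 3.14, 3.14, 3.14].

### API

Orientations are given as a unit quaternion [x, y, z, w].
In Python, from station import manip gives the robot as it stands. The module is installed in compiled form; this text tells all that it offers.
- The arm moves only by the tool apply_moves, never from a script. Its arguments are lists of equal length, an entry for each row: "claw": the gripper's target within -1 to 1 (fully open at 1, half-way at 0, shut at -1); "travel": the shift along the tool's x, y, z scaled (see below), a list of three; "turn": the turn, a rotation vector about the tool's x, y, z scaled (see below), a list of three. In form: {"claw": [claw, ...], "travel": [[dx, dy, dz], ...], "turn": [[rx, ry, rz], ...]}. A call has 1 to 5 rows; each row is the pose to reach, as a shift and turn from the pose commanded when the call began, along the tool's axes at that moment, turning the shorter way round; what a row does not reach only later rows make up. The controller multiplies each number of a shift by 800 mm and each number of a turn by 180 degrees. A row lasts 1/12 s, in which the tool goes at most 41.7 mm and 7.16 degrees, less where a joint would pass 70% of its speed; a pose out of reach is approached as far as the arm can. A call with a number of a shift or a turn outside -1 to 1 is refused whole. A call with a gripper value outside its range is refused whole. The fingers move at their own pace and stop on an object; "newtons" is the grip in N (left out, the last holds). Time passes only in rows, so rows that repeat a pose let the fingers close. It gives the time, the measured TCP pose, the force, the opening and the grip force at its end, in the units of the state.
- manip.sense(): the state, without advancing time (a new reading comes with each control period).
- manip.snapshot(name): name is "scene" or "top"; returns a dict with "pixels" (420x560x3 uint8, red, green, blue), "depth" (420x560 float32, m along the optical axis (not along the pixel's ray), 0 where there is no reading), "intrinsics" (3x3 intrinsics, pixels), "R" (3x3) and "t" (3): a world point X has camera coordinates R X + t. Camera axes: x right, y down, z forward; pixel columns grow to the right and rows downward; lengths in m; the calibration is good to about 2 mm. A picture is of the moment at which its call begins.
- manip.sign_off(): hands the job in; it is judged then, once.
The state is a dict: "t": time; "q": joint angles; "qd": joint speeds; "tau": joint torques, N m; "tcp_pos": TCP position; "tool_rot": TCP orientation; "force": force on the tool from outside, world axes, zero at the start; "ft_torque": the same for the moment, N m; "finger_gap": opening from 0.0 (shut) to 1.0 (fully open); "gripper_force": force on a finger pad.
Only numpy, scipy, OpenCV 4.12 (cv2) and the standard library are available. Lean on these libraries where they do the work, as an engineer would, in place of code of your own. Each camera call takes 0.05 s, during which the arm holds its last target. There are 200 camera calls.

## Working session

There is one attempt and no reset: what is moved stays moved. The work goes in short steps, Python scripts to look and compute and a tool call to move; the robot and the scene stay as the last step left them, time stands still between calls to the robot, and variables do not carry over. Pictures are saved under pics/ and viewed, at most 10 in all, crops included, and the job is handed in when it is done.

Besides the shell and the picture viewer there is one more tool, called after "Emit:" as name(argument=value, ...) on one line, values as JSON. apply_moves: Moves the arm, as the interface text tells. Shifts and turns lie within -1 to 1; 1 stands for 800 mm of shift or 180 degrees of turn. Its arguments: {"type":"object","properties":{"claw":{"type":"array","items":{"type":"number"}},"travel":{"type":"array","items":{"type":"array","items":{"type":"number"}}},"turn":{"type":"array","items":{"type":"array","items":{"type":"number"}}},"newtons":{"type":"number"}},"required":["claw","travel","turn"]}

```bash
mkdir -p pics
cat > h.py <<'E'
import numpy as np, cv2
from station import manip
def snap(n):
    s=manip.snapshot(n); s={k:np.array(v) for k,v in s.items()}; return s
def save(s,name,box=None,scale=1):
    im=cv2.cvtColor(s['pixels'],cv2.COLOR_RGB2BGR)
    if box: im=im[box[1]:box[3],box[0]:box[2]]
    if scale!=1: im=cv2.resize(im,None,fx=scale,fy=scale,interpolation=cv2.INTER_CUBIC)
    cv2.imwrite('pics/'+name,im)
def ray(s,uv,z):
    uv=np.atleast_2d(np.array(uv,float)); K=s['intrinsics'];R=s['R'];t=s['t']
    c=-R.T@t; d=(np.linalg.inv(K)@np.c_[uv,np.ones(len(uv))].T).T@R
    return c+d*((z-c[2])/d[:,2])[:,None]
def cloud(s):
    h,w=s['depth'].shape; u,v=np.meshgrid(np.arange(w),np.arange(h)); d=s['depth']
    p=(np.linalg.inv(s['intrinsics'])@np.stack([u*d,v*d,d]).reshape(3,-1)).T
    return ((p-s['t'])@s['R']).reshape(h,w,3)
def proj(s,X):
    p=s['R']@np.array(X)+s['t']; p=s['intrinsics']@p; return p[:2]/p[2]
E
python3 - <<'E'
from h import *
import pickle
d={}
for n in('top','scene'):
    s=snap(n); save(s,n+'0.png'); d[n]=s
    print(n,s['intrinsics'].round(1).tolist(),'cam',(-s['R'].T@s['t']).round(3),s['R'].round(3).tolist())
pickle.dump(d,open('d.pkl','wb'))
print(manip.sense())
E
```

```text
top [[380.5, 0.0, 281.1], [0.0, 380.5, 206.3], [0.0, 0.0, 1.0]] cam [0.425 0.062 0.909] [[-0.022, -1.0, -0.012], [-0.983, 0.024, -0.179], [0.18, 0.007, -0.984]]
scene [[486.2, 0.0, 274.8], [0.0, 486.2, 214.1], [0.0, 0.0, 1.0]] cam [1.085 0.791 0.845] [[-0.827, 0.561, 0.019], [0.355, 0.55, -0.756], [-0.435, -0.619, -0.654]]
{'t': 0.1, 'q': array([ 1.08052121e+00,  5.28351876e-01,  1.43377377e+00, -2.23631152e-06,
        1.18140753e+00, -1.78483787e-01]), 'qd': array([ 0.0007751 , -0.00200887, -0.00213009,  0.00150991,  0.00181971,
        0.00081878]), 'tau': array([-1.54932700e-04, -4.43304849e+01, -1.78585678e+01, -2.57033898e-04,
        3.90779518e-03,  9.71992279e-06]), 'tcp_pos': array([0.19138243, 0.59430082, 0.23044471]), 'tool_rot': array([ 1.55264473e-01,  9.87872462e-01, -9.16861613e-04, -3.17446450e-04]), 'force': array([-0.74368634,  0.03916937, -0.37221931]), 'ft_torque': array([ 0.04448579, -0.01363502, -0.04083007]), 'gripper_force': 0.0, 'finger_gap': 0.9997396184741536}
```

View pics/top0.png

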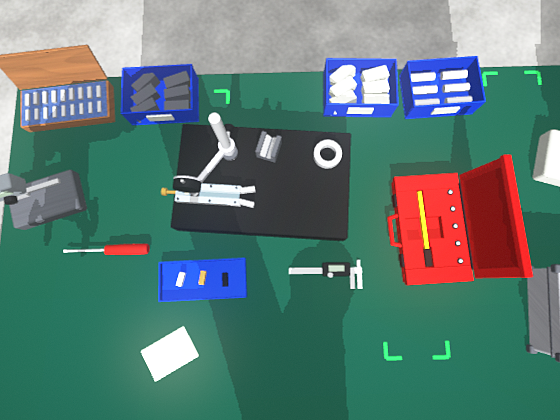

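View pics/scene0.png

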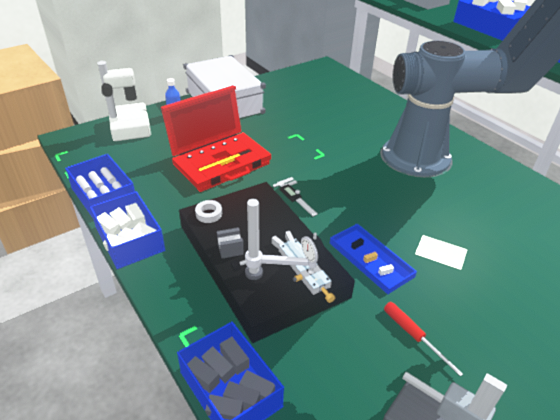

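The top view shows the plate at (262,182) with its guide mouth opening right at about (250,195). The bright key is at (181,279), brass at (202,278), black at (225,279). The stick lies in the case at (425,225), nose up. The scene view confirms this.

Run:
```python
from h import *
import pickle
d=pickle.load(open('d.pkl','rb'))
def rect(P):
    (c,wh,a)=cv2.minAreaRect(P[:,:2].astype(np.float32)*1000); return np.round(c,1),np.round(wh,1),round(a,2)
for n in('top','scene'):
    s=d[n];C=cloud(s);px=s['pixels'].astype(int);hsv=cv2.cvtColor(s['pixels'],cv2.COLOR_RGB2HSV);h,S,V=[hsv[...,i].astype(int) for i in range(3)]
    def comp(m,name,zt=None,k=3,amin=15):
        nn,lab,st,ce=cv2.connectedComponentsWithStats(m.astype(np.uint8))
        for i in np.argsort(-st[1:,4])[:k]+1:
            if st[i,4]<amin: continue
            vv,uu=np.where(lab==i); P=C[lab==i]; z=np.median(P[:,2])
            Q=ray(s,np.c_[uu,vv],zt if zt else z)
            print(n,name,'px',ce[i].round(1),st[i,4],'z',z.round(4),rect(Q))
    X,Y,Z=C[...,0],C[...,1],C[...,2]
    comp((Z>.054)&(Z<.066)&(V<70)&(X>.3)&(X<.95),'plate',.06,1)
    blue=(h>105)&(h<130)&(S>150)&(X<.56)&(X>.25)&(Z>.012)&(Z<.03)
    comp(blue,'traywall',.02,1)
    tr=(X>.32)&(X<.5)&(Y>.1)&(Y<.36)
    comp(tr&(S<70)&(V>120)&(Z>0.013)&(Z<.03),'bright',.019,2)
    comp(tr&(h>8)&(h<28)&(S>80),'brass',None,1)
    ca=(Y<-.15)&(Y>-.5)&(X>.3)
    comp(ca&(h>22)&(h<34)&(S>150),'yellow',.032,1)
    comp(ca&((h<8)|(h>172))&(S>150)&(Z>.028)&(Z<.042),'case',.034,1)
    comp((Z>.072)&(Z<.084)&(X>.5)&(X<.75)&(Y>.05)&(Y<.36),'guide',.078,3)
save(d['top'],'c1.png',(155,165,265,300),5) if 0 else None
a=cv2.cvtColor(d['top']['pixels'],cv2.COLOR_RGB2BGR)
A=cv2.resize(a[165:215,155:265],None,fx=7,fy=7,interpolation=cv2.INTER_CUBIC)
B=cv2.resize(a[262:297,155:265],None,fx=7,fy=7,interpolation=cv2.INTER_CUBIC)
cv2.imwrite('pics/c1.png',np.vstack([A,B]))
```

```text
top plate px [276.4 190. ] 12357 z 0.0599 (array([644.1, 110.6]), array([396.5, 249.4]), 85.06)
top traywall px [198.4 279.6] 431 z 0.0198 (array([421.1, 253.5]), array([ 90. , 200.4]), 1.61)
top bright px [180.4 279. ] 79 z 0.0197 (array([422.9, 304.4]), array([12.8, 31.5]), 75.07)
top brass px [202.1 277.2] 70 z 0.0187 (array([425.7, 254.5]), array([11.9, 30.3]), 81.23)
top yellow px [422.8 219.8] 262 z 0.0318 (array([ 547.2, -258.9]), array([134.,  11.]), 2.47)
top case px [433.8 229.2] 5811 z 0.0339 (array([ 527.2, -278.9]), array([251.1, 151. ]), 2.43)
top guide px [214.7 195. ] 1178 z 0.0803 (array([608.5, 231.3]), array([209. ,  47.9]), 85.7)
top guide px [268.1 149. ] 142 z 0.0808 (array([708.6,  88.8]), array([42.4, 54.1]), 56.5)
top guide px [233.8 154.9] 16 z 0.0731 (array([700.6, 172.6]), array([10. , 16.3]), 43.19)
scene plate px [254.5 254.1] 7967 z 0.0595 (array([651.1, 114.5]), array([401.5, 250.7]), 85.04)
scene traywall px [373.  256.9] 628 z 0.0175 (array([428.1, 257.4]), array([ 97.8, 204.7]), 1.24)
scene bright px [385.5 268.6] 72 z 0.018 (array([429.8, 308.1]), array([16.1, 34.1]), 74.49)
scene brass px [370.1 256.9] 82 z 0.0171 (array([432.4, 258.8]), array([18.8, 37.1]), 82.53)
scene yellow px [220.2 161.6] 113 z 0.0303 (array([ 549.9, -256.2]), array([132.8,  19.4]), 2.58)
scene case px [218.6 157.4] 2203 z 0.0332 (array([ 535.2, -285.2]), array([254.9, 177.3]), 2.4)
scene guide px [312.4 276.7] 522 z 0.0795 (array([627.6, 268.8]), array([79.6, 66.3]), 87.21)
scene guide px [289.4 246.5] 410 z 0.0798 (array([610.1, 173.2]), array([89.7, 48.4]), 85.76)
scene guide px [231.1 250.6] 89 z 0.0776 (array([725.8, 114.7]), array([13.2, 50.1]), 68.49)
```

View pics/c1.png

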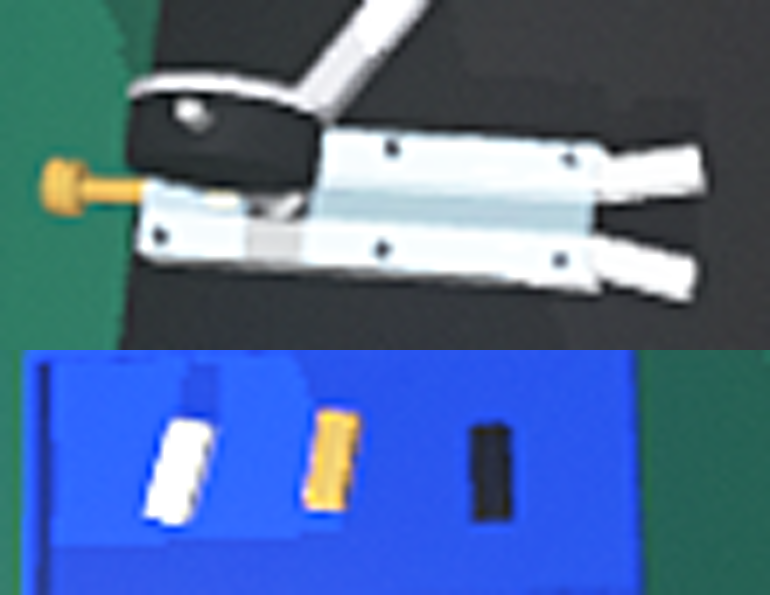

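The crop shows the key leaning at top px (180,279), and the rail mouth's inner corners at crop px (705,190) and (697,258). The channel runs between about y=188–200 and y=222–233.

Run:
```python
from h import *
import pickle
d=pickle.load(open('d.pkl','rb')); s=d['top']
pts={'in_far':(705,190),'in_near':(697,258),'out_far':(697,147),'out_near':(688,300),'ch_far_m':(590,201),'ch_near_m':(590,233),'ch_far_e':(325,188),'ch_near_e':(325,222),'edge_far_m':(600,146),'edge_far_e':(325,128)}
for k,(x,y) in pts.items(): print(k,ray(s,((x+.5)/7-.5+155,(y+.5)/7-.5+165),.078)[0].round(4))
# plate long edges by line fit
C=cloud(s);V=s['pixels'].max(2);m=((C[...,2]>.054)&(C[...,2]<.066)&(V<70)&(C[...,0]>.3)&(C[...,0]<.95))
for u0,u1 in((185,340),):
    lo=[];
    for u in range(u0,u1): lo.append((u,np.where(m[:,u])[0].max()+.5))
    P=ray(s,lo,.06); print('near edge fit',np.polyfit(P[:,1],P[:,0],1), P[[0,-1],:2].round(4))
rt=[(np.where(m[v])[0].max()+.5,v) for v in range(150,232)];P=ray(s,rt,.06);f=np.polyfit(P[:,0],P[:,1],1);print('right edge',f)
for z in(.06,): print(P[[0,-1]].round(4))
save(d['scene'],'c2.png',(255,215,355,310),6)
```

```text
in_far [0.6115 0.1251 0.078 ]
in_near [0.5894 0.1279 0.078 ]
out_far [0.6257 0.1275 0.078 ]
out_near [0.5759 0.1309 0.078 ]
ch_far_m [0.6088 0.1619 0.078 ]
ch_near_m [0.5984 0.1619 0.078 ]
ch_far_e [0.6152 0.2469 0.078 ]
ch_near_e [0.6041 0.2467 0.078 ]
edge_far_m [0.6268 0.1587 0.078 ]
edge_far_e [0.635  0.2472 0.078 ]
near edge fit [0.08692785 0.50935919] [[ 0.5347  0.2856]
 [ 0.5041 -0.0592]]
right edge [-0.08508457 -0.03363424]
[[ 0.7094 -0.0938  0.06  ]
 [ 0.5205 -0.0768  0.06  ]]
```

View pics/c2.png

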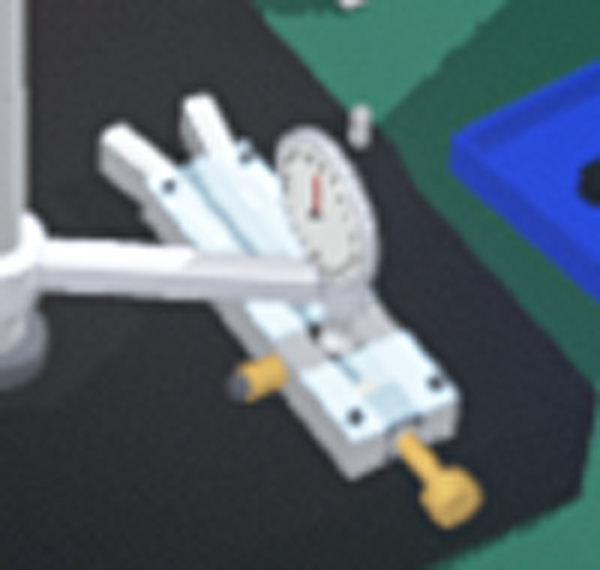

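The scene crop shows the mouth's rail ends at (120,130) and (200,100), the dial, and the stop screw at (440,490). The layout agrees with the top view. Next I plan the approach to the key.

```bash
cat > plan.py <<'E'
import numpy as np, json, os
F='cmd.json'
def load(): return json.load(open(F)) if os.path.exists(F) else [0.192,0.595,0.231,72.2]
def plan(wps,maxd=.16,maxa=30,start=None):
    """wps: [x,y,z,yaw of tool y deg]; prints one call's travel/turn per line (same target for all rows)"""
    c=np.array(start or load(),float)
    for w in wps:
        w=np.array(w,float); n=int(max(1,np.ceil(np.linalg.norm(w[:3]-c[:3])/maxd),np.ceil(abs(w[3]-c[3])/maxa))); s=c.copy()
        for i in range(1,n+1):
            g=s+(w-s)*i/n; a=np.radians(c[3]); d=g-c
            ty=np.array([np.cos(a),np.sin(a)]); tx=np.array([-np.sin(a),np.cos(a)])
            t=np.round(np.array([d[:2]@tx,d[:2]@ty,-d[2]])/.8,4); r=round(-d[3]/180,4)
            print('travel',t.tolist(),'turn',[0,0,r],'->',g.round(4).tolist())
            c=np.r_[c[:2]+(tx*t[0]+ty*t[1])*.8,c[2]-t[2]*.8,c[3]-r*180]
    json.dump(c.tolist(),open(F,'w'))
E
python3 - <<'E'
from plan import *
from h import *
import pickle
s=pickle.load(open('d.pkl','rb'))['scene']
for x,y in((135,128),(188,102)): print(ray(s,((x+.5)/6-.5+255,(y+.5)/6-.5+215),.078)[0].round(4))
plan([[.4245,.305,.12,75],[.4245,.305,.03,75],[.4245,.305,.006,75]])
E
```

```text
[0.6143 0.1311 0.078 ]
[0.5889 0.1303 0.078 ]
travel [-0.1292, -0.0854, 0.0463] turn [0, 0, np.float64(-0.0052)] -> [0.2695, 0.4983, 0.194, 73.1333]
travel [-0.1277, -0.0876, 0.0462] turn [0, 0, np.float64(-0.0052)] -> [0.347, 0.4017, 0.157, 74.0667]
travel [-0.1264, -0.0896, 0.0463] turn [0, 0, np.float64(-0.0052)] -> [0.4245, 0.305, 0.12, 75.0]
travel [0.0, 0.0, 0.1125] turn [0, 0, np.float64(0.0)] -> [0.4245, 0.305, 0.03, 75.0]
travel [0.0, 0.0, 0.03] turn [0, 0, np.float64(0.0)] -> [0.4245, 0.305, 0.006, 75.0]
```

Emit:
apply_moves(claw=[-0.2,-0.2,-0.2,-0.2,-0.2], travel=[[-0.1292,-0.0854,0.0463],[-0.1292,-0.0854,0.0463],[-0.1292,-0.0854,0.0463],[-0.1292,-0.0854,0.0463],[-0.1292,-0.0854,0.0463]], turn=[[0,0,-0.0052],[0,0,-0.0052],[0,0,-0.0052],[0,0,-0.0052],[0,0,-0.0052]])

```text
t: 0.52
tcp_pos: [0.27, 0.4957, 0.1931]
tool_rot: [0.149, 0.989, -0.002, -0.001]
force: [-0.1, -0.2, 0.8]
finger_gap: 0.401
gripper_force: 0.0
```

Emit:
apply_moves(claw=[-0.2,-0.2,-0.2,-0.2,-0.2], travel=[[-0.1277,-0.0876,0.0462],[-0.1277,-0.0876,0.0462],[-0.1277,-0.0876,0.0462],[-0.1277,-0.0876,0.0462],[-0.1277,-0.0876,0.0462]], turn=[[0,0,-0.0052],[0,0,-0.0052],[0,0,-0.0052],[0,0,-0.0052],[0,0,-0.0052]])

```text
t: 0.93
tcp_pos: [0.3473, 0.4008, 0.1569]
tool_rot: [0.141, 0.99, -0.0, -0.0]
force: [-0.7, 0.2, 0.6]
finger_gap: 0.405
gripper_force: 0.0
```

Emit:
apply_moves(claw=[-0.2,-0.2,-0.2,-0.2,-0.2], travel=[[-0.1264,-0.0896,0.0463],[-0.1264,-0.0896,0.0463],[-0.1264,-0.0896,0.0463],[-0.1264,-0.0896,0.0463],[-0.1264,-0.0896,0.0463]], turn=[[0,0,-0.0052],[0,0,-0.0052],[0,0,-0.0052],[0,0,-0.0052],[0,0,-0.0052]])

```text
t: 1.35
tcp_pos: [0.4251, 0.305, 0.1202]
tool_rot: [0.132, 0.991, 0.0, 0.0]
force: [-0.5, 0.3, -0.7]
finger_gap: 0.398
gripper_force: 0.0
```

Emit:
apply_moves(claw=[-0.2,-0.2,-0.2,-0.2,-0.2], travel=[[0,0,0.05],[0,0,0.1],[0,0,0.1125],[0,0,0.1125],[0,0,0.1125]], turn=[[0,0,0],[0,0,0],[0,0,0],[0,0,0],[0,0,0]])

```text
t: 1.77
tcp_pos: [0.4232, 0.3062, 0.0308]
tool_rot: [0.13, 0.992, 0.0, -0.0]
force: [0.8, -0.0, 0.3]
finger_gap: 0.4
gripper_force: 0.0
```

Run:
```python
from h import *
s=snap('scene'); u,v=proj(s,[.4245,.305,.03]).astype(int); save(s,'k1.png',(u-60,v-45,u+60,v+45),5); print(u,v)
```

```text
387 263
```

View pics/k1.png

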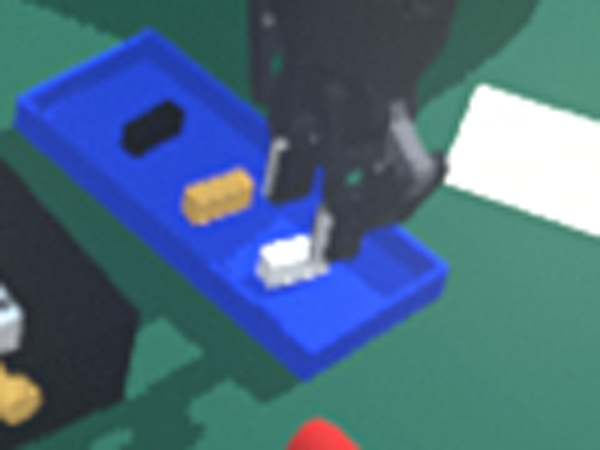

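The fingers straddle the bright key: key at (290,262), tips at (275,170) and (320,235). Nothing is touching, so I descend with a slight +x shift and grip.

Emit:
apply_moves(claw=[-0.2,-0.2,-0.2,-0.2], travel=[[-0.0025,0,0.012],[-0.0025,0,0.024],[-0.0025,0,0.03],[-0.0025,0,0.03]], turn=[[0,0,0],[0,0,0],[0,0,0],[0,0,0]])

```text
t: 2.15
tcp_pos: [0.4254, 0.3038, 0.0057]
tool_rot: [0.131, 0.991, -0.0, -0.001]
force: [-0.4, -0.3, -0.4]
finger_gap: 0.4
gripper_force: 0.0
```

Emit:
apply_moves(claw=[-1,-1,-1,-1,-1], newtons=25, travel=[[0,0,0],[0,0,0],[0,0,0],[0,0,0],[0,0,0]], turn=[[0,0,0],[0,0,0],[0,0,0],[0,0,0],[0,0,0]])

```text
t: 2.57
tcp_pos: [0.426, 0.304, 0.0065]
tool_rot: [0.131, 0.991, 0.0, 0.0]
force: [-0.4, -0.6, -0.3]
finger_gap: 0.13
gripper_force: 27.3
```

Run:
```python
from plan import *
a=np.radians(75); s=[.4245+np.sin(a)*.002,.305-np.cos(a)*.002,.006,75.]
plan([[s[0],s[1],.15,75],[.44,.107,.15,0],[.5989,.1071,.11,-5]],start=s)
```

```text
travel [0.0, 0.0, -0.18] turn [0, 0, np.float64(-0.0)] -> [0.4264, 0.3045, 0.15, 75.0]
travel [-0.0268, -0.078, -0.0] turn [0, 0, np.float64(0.1389)] -> [0.431, 0.2387, 0.15, 50.0]
travel [-0.0572, -0.0594, -0.0] turn [0, 0, np.float64(0.1389)] -> [0.4355, 0.1728, 0.15, 25.0]
travel [-0.077, -0.0297, -0.0] turn [0, 0, np.float64(0.1389)] -> [0.44, 0.107, 0.15, 0.0]
travel [0.0001, 0.0993, 0.025] turn [0, 0, np.float64(0.0139)] -> [0.5194, 0.107, 0.13, -2.503]
travel [0.0044, 0.0992, 0.025] turn [0, 0, np.float64(0.0138)] -> [0.5989, 0.1071, 0.11, -5.0]
```

Emit:
apply_moves(claw=[-1,-1,-1,-1,-1], travel=[[0,0,-0.02],[0,0,-0.06],[0,0,-0.11],[0,0,-0.16],[0,0,-0.18]], turn=[[0,0,0],[0,0,0],[0,0,0],[0,0,0],[0,0,0]])

```text
t: 2.98
tcp_pos: [0.4279, 0.3051, 0.1549]
tool_rot: [0.131, 0.991, 0.002, 0.003]
force: [0.5, 0.7, -0.5]
finger_gap: 0.133
gripper_force: 27.2
```

Emit:
apply_moves(claw=[-1,-1,-1,-1,-1], travel=[[-0.0268,-0.078,0],[-0.0268,-0.078,0],[-0.0268,-0.078,0],[-0.0268,-0.078,0],[-0.0268,-0.078,0]], turn=[[0,0,0.1389],[0,0,0.1389],[0,0,0.1389],[0,0,0.1389],[0,0,0.1389]])

```text
t: 3.4
tcp_pos: [0.4303, 0.2376, 0.1505]
tool_rot: [0.344, 0.939, 0.0, 0.0]
force: [-0.3, 0.6, -0.8]
finger_gap: 0.132
gripper_force: 27.2
```

Emit:
apply_moves(claw=[-1,-1,-1,-1,-1], travel=[[-0.0572,-0.0594,0],[-0.0572,-0.0594,0],[-0.0572,-0.0594,0],[-0.0572,-0.0594,0],[-0.0572,-0.0594,0]], turn=[[0,0,0.1389],[0,0,0.1389],[0,0,0.1389],[0,0,0.1389],[0,0,0.1389]])

```text
t: 3.82
tcp_pos: [0.4347, 0.1721, 0.1503]
tool_rot: [0.538, 0.843, -0.0, -0.0]
force: [-0.4, 0.1, -0.9]
finger_gap: 0.134
gripper_force: 27.2
```

Emit:
apply_moves(claw=[-1,-1,-1,-1,-1], travel=[[-0.077,-0.0297,0],[-0.077,-0.0297,0],[-0.077,-0.0297,0],[-0.077,-0.0297,0],[-0.077,-0.0297,0]], turn=[[0,0,0.1389],[0,0,0.1389],[0,0,0.1389],[0,0,0.1389],[0,0,0.1389]])

```text
t: 4.23
tcp_pos: [0.4392, 0.1064, 0.1503]
tool_rot: [0.707, 0.707, -0.0, -0.0]
force: [0.3, -0.6, -0.5]
finger_gap: 0.133
gripper_force: 27.2
```

Emit:
apply_moves(claw=[-1,-1,-1,-1], travel=[[0.0001,0.0993,0.025],[0.0001,0.0993,0.025],[0.0001,0.0993,0.025],[0.0001,0.0993,0.025]], turn=[[0,0,0.0139],[0,0,0.0139],[0,0,0.0139],[0,0,0.0139]])

```text
t: 4.57
tcp_pos: [0.5207, 0.1069, 0.1296]
tool_rot: [0.721, 0.693, 0.0, 0.0]
force: [-1.0, 0.1, -1.0]
finger_gap: 0.128
gripper_force: 27.1
```

Emit:
apply_moves(claw=[-1,-1,-1,-1,-1], travel=[[0.0044,0.0992,0.025],[0.0044,0.0992,0.025],[0.0044,0.0992,0.025],[0.0044,0.0992,0.025],[0.0044,0.0992,0.025]], turn=[[0,0,0.0138],[0,0,0.0138],[0,0,0.0138],[0,0,0.0138],[0,0,0.0138]])

```text
t: 4.98
tcp_pos: [0.5961, 0.107, 0.1098]
tool_rot: [0.737, 0.676, -0.001, -0.001]
force: [-0.1, 0.2, -1.7]
finger_gap: 0.134
gripper_force: 27.1
```

Run:
```python
from h import *
s=snap('scene'); t=snap('top'); T=[.5989,.1071,.11]
o=[]
for q in(s,t):
    u,v=proj(q,T).astype(int); print(u,v)
    im=cv2.cvtColor(q['pixels'],cv2.COLOR_RGB2BGR)[v-35:v+45,u-40:u+40]; o.append(cv2.resize(im,None,fx=5,fy=5,interpolation=cv2.INTER_CUBIC))
cv2.imwrite('pics/k2.png',np.hstack(o))
```

```text
277 217
262 194
```

View pics/k2.png

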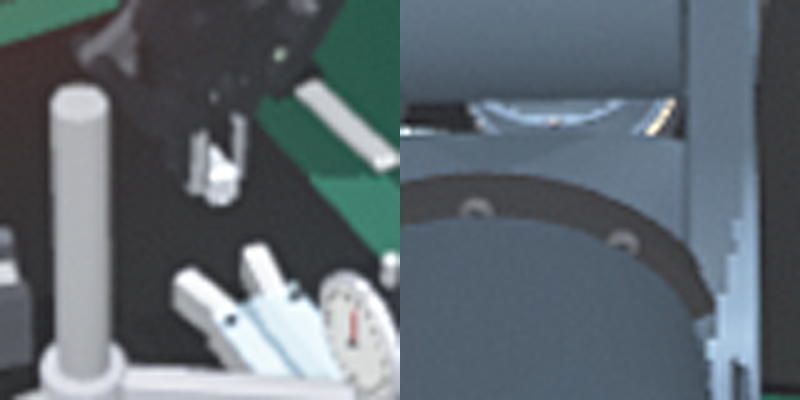

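The key is gripped upright, aligned with the feed and in front of the mouth: left panel, key at (220,180), mouth at (225,265). I lower it.

Emit:
apply_moves(claw=[-1,-1,-1,-1,-1], travel=[[0.0025,0,0.02],[0.0025,0,0.04],[0.0025,0,0.05],[0.0025,0,0.05],[0.0025,0,0.05]], turn=[[0,0,0],[0,0,0],[0,0,0],[0,0,0],[0,0,0]])

```text
t: 5.5
tcp_pos: [0.5974, 0.1085, 0.0704]
tool_rot: [0.737, 0.675, -0.0, -0.0]
force: [1.1, 0.3, -0.2]
finger_gap: 0.13
gripper_force: 27.1
```

Emit:
apply_moves(claw=[-1,-1,-1,-1], travel=[[0,0,0.004],[0,0,0.0078],[0,0,0.0078],[0,0,0.0078]], turn=[[0,0,0],[0,0,0],[0,0,0],[0,0,0]])

```text
t: 5.83
tcp_pos: [0.5983, 0.1085, 0.0643]
tool_rot: [0.738, 0.675, 0.0, 0.0]
force: [-0.0, 0.4, -1.2]
finger_gap: 0.133
gripper_force: 27.1
```

Emit:
apply_moves(claw=[-1,-1,-1], travel=[[0,0,0.001],[0,0,0.001],[0,0,0.001]], turn=[[0,0,0],[0,0,0],[0,0,0]])

```text
t: 6.08
tcp_pos: [0.5985, 0.1084, 0.0635]
tool_rot: [0.738, 0.675, 0.0, 0.0]
force: [0.9, 0.7, 0.5]
finger_gap: 0.132
gripper_force: 27.3
```

Emit:
apply_moves(claw=[-0.4,-0.4,-0.4,-0.4], travel=[[0,0,0],[0,0,0],[0,0,0],[0,0,0]], turn=[[0,0,0],[0,0,0],[0,0,0],[0,0,0]])

```text
t: 6.42
tcp_pos: [0.5982, 0.1085, 0.0632]
tool_rot: [0.738, 0.675, -0.0, -0.0]
force: [-0.3, -0.0, 0.2]
finger_gap: 0.296
gripper_force: 0.0
```

Emit:
apply_moves(claw=[-0.4,-0.4,-0.4,-0.4,-0.4], travel=[[0,0,-0.02],[0,0,-0.06],[0,0,-0.1],[0,0,-0.12],[0,0,-0.12]], turn=[[0,0,0],[0,0,0],[0,0,0],[0,0,0],[0,0,0]])

```text
t: 6.83
tcp_pos: [0.6012, 0.1086, 0.1637]
tool_rot: [0.738, 0.675, 0.003, 0.003]
force: [0.6, 0.1, 0.2]
finger_gap: 0.301
gripper_force: 0.0
```

Run:
```python
from plan import *
from h import *
# now cmd: .5991,.1091, z=.11-.04-.0062-.0008+.096
s=[.5991,.1091,.159,-5.]
plan([[.527,-.10,.16,-50],[.5272,-.2598,.12,-87.5],[.5272,-.2598,.05,-87.5]],start=s)
print(manip.sense()['tcp_pos'])
```

```text
travel [-0.1341, -0.0335, -0.0006] turn [0, 0, np.float64(0.125)] -> [0.5631, 0.0045, 0.1595, -27.5]
travel [-0.1367, 0.0204, -0.0006] turn [0, 0, np.float64(0.125)] -> [0.527, -0.1, 0.16, -50.0]
travel [-0.0641, 0.0766, 0.025] turn [0, 0, np.float64(0.1042)] -> [0.5271, -0.1799, 0.14, -68.75]
travel [-0.0361, 0.0931, 0.025] turn [0, 0, np.float64(0.1041)] -> [0.5272, -0.2598, 0.12, -87.5]
travel [-0.0, 0.0, 0.0875] turn [0, 0, np.float64(0.0)] -> [0.5272, -0.2598, 0.05, -87.5]
[0.60123503 0.10858099 0.16373397]
```

Emit:
apply_moves(claw=[-0.3,-0.3,-0.3,-0.3,-0.3], travel=[[-0.1341,-0.0335,-0.0006],[-0.1341,-0.0335,-0.0006],[-0.1341,-0.0335,-0.0006],[-0.1341,-0.0335,-0.0006],[-0.1341,-0.0335,-0.0006]], turn=[[0,0,0.125],[0,0,0.125],[0,0,0.125],[0,0,0.125],[0,0,0.125]])

```text
t: 7.25
tcp_pos: [0.5613, 0.0029, 0.1589]
tool_rot: [0.856, 0.517, -0.001, -0.001]
force: [0.1, -0.1, 0.2]
finger_gap: 0.352
gripper_force: 0.0
```

Emit:
apply_moves(claw=[-0.3,-0.3,-0.3,-0.3,-0.3], travel=[[-0.1367,0.0204,-0.0006],[-0.1367,0.0204,-0.0006],[-0.1367,0.0204,-0.0006],[-0.1367,0.0204,-0.0006],[-0.1367,0.0204,-0.0006]], turn=[[0,0,0.125],[0,0,0.125],[0,0,0.125],[0,0,0.125],[0,0,0.125]])

```text
t: 7.67
tcp_pos: [0.5262, -0.1006, 0.1598]
tool_rot: [0.94, 0.342, 0.0, -0.0]
force: [0.2, 0.0, 0.9]
finger_gap: 0.348
gripper_force: 0.0
```

Emit:
apply_moves(claw=[-0.3,-0.3,-0.3,-0.3,-0.3], travel=[[-0.0641,0.0766,0.025],[-0.0641,0.0766,0.025],[-0.0641,0.0766,0.025],[-0.0641,0.0766,0.025],[-0.0641,0.0766,0.025]], turn=[[0,0,0.1042],[0,0,0.1042],[0,0,0.1042],[0,0,0.1042],[0,0,0.1042]])

```text
t: 8.08
tcp_pos: [0.5263, -0.1786, 0.1397]
tool_rot: [0.982, 0.186, -0.0, -0.001]
force: [-0.2, 0.7, 1.1]
finger_gap: 0.35
gripper_force: 0.0
```

Emit:
apply_moves(claw=[-0.3,-0.3,-0.3,-0.3,-0.3], travel=[[-0.0361,0.0931,0.025],[-0.0361,0.0931,0.025],[-0.0361,0.0931,0.025],[-0.0361,0.0931,0.025],[-0.0361,0.0931,0.025]], turn=[[0,0,0.1041],[0,0,0.1041],[0,0,0.1041],[0,0,0.1041],[0,0,0.1041]])

```text
t: 8.5
tcp_pos: [0.5261, -0.2581, 0.1201]
tool_rot: [1.0, 0.024, -0.0, -0.001]
force: [-0.2, 1.1, 0.3]
finger_gap: 0.347
gripper_force: 0.0
```

Emit:
apply_moves(claw=[-0.3,-0.3,-0.3,-0.3,-0.3], travel=[[0,0,0.04],[0,0,0.08],[0,0,0.0875],[0,0,0.0875],[0,0,0.0875]], turn=[[0,0,0],[0,0,0],[0,0,0],[0,0,0],[0,0,0]])

```text
t: 8.92
tcp_pos: [0.5265, -0.259, 0.0508]
tool_rot: [1.0, 0.023, -0.0, -0.0]
force: [-0.5, 0.4, 0.3]
finger_gap: 0.347
gripper_force: 0.0
```

Run:
```python
from h import *
s=snap('scene'); t=snap('top')
for q,n in((s,'s'),(t,'t')):
    C=cloud(q);hsv=cv2.cvtColor(q['pixels'],cv2.COLOR_RGB2HSV)
    V=hsv[...,2];S=hsv[...,1]
    # key on granite: bright pixels before mouth
    m=(C[...,2]>.066)&(C[...,2]<.086)&(C[...,0]>.56)&(C[...,0]<.64)&(C[...,1]>.06)&(C[...,1]<.124)&(V>110)&(S<90)
    v,u=np.where(m)
    if len(u)>10:
        P=ray(q,np.c_[u,v],.076); print(n,len(u),cv2.minAreaRect(P[:,:2].astype(np.float32)*1000))
        P=C[m]; P=P[(P[:,2]>.072)&(P[:,2]<.08)]; print(cv2.minAreaRect(P[:,:2].astype(np.float32)*1000))
o=[]
for q,T in((s,[.5272,-.26,.05]),(s,[.599,.109,.07])):
    u,v=proj(q,T).astype(int)
    im=cv2.cvtColor(q['pixels'],cv2.COLOR_RGB2BGR)[v-40:v+40,u-40:u+40]; o.append(cv2.resize(im,None,fx=5,fy=5,interpolation=cv2.INTER_CUBIC)); print(u,v)
cv2.imwrite('pics/k3.png',np.hstack(o))
```

```text
s 69 ((603.3932495117188, 113.36410522460938), (38.41690444946289, 16.960073471069336), 84.25957489013672)
((600.2898559570312, 108.81991577148438), (29.202533721923828, 12.965902328491211), 88.98637390136719)
t 87 ((594.8834838867188, 108.21610260009766), (31.43540382385254, 13.67599868774414), 88.58052062988281)
((595.8346557617188, 108.43096160888672), (31.717775344848633, 12.048285484313965), 83.59729766845703)
225 153
277 230
```

View pics/k3.png

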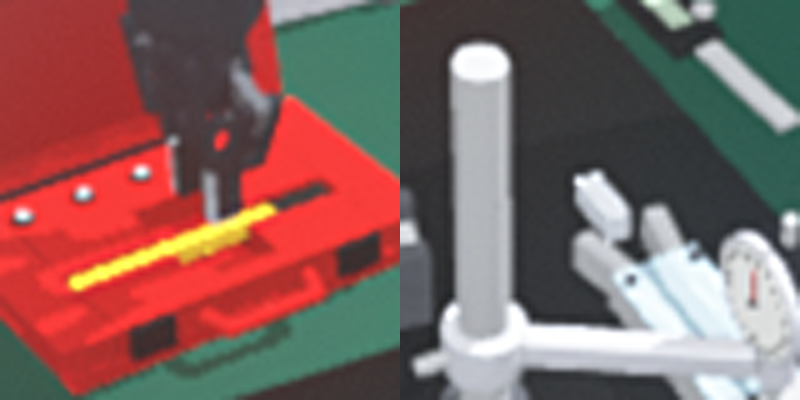

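The left panel shows the fingers straddling the stick's middle at (215,215) in the recess. The right panel shows the key upright at (602,205), just ahead of the mouth and aligned. I grasp the stick and lift it.

Emit:
apply_moves(claw=[-0.3,-0.3,-0.3,-0.3], travel=[[0,0,0.02],[0,0,0.035],[0,0,0.04],[0,0,0.04]], turn=[[0,0,0],[0,0,0],[0,0,0],[0,0,0]])

```text
t: 9.35
tcp_pos: [0.5255, -0.26, 0.0177]
tool_rot: [1.0, 0.022, -0.001, -0.0]
force: [0.7, 0.2, 0.9]
finger_gap: 0.348
gripper_force: 0.0
```

Emit:
apply_moves(claw=[-1,-1,-1,-1,-1], newtons=40, travel=[[0,0,0],[0,0,0],[0,0,0],[0,0,0],[0,0,0]], turn=[[0,0,0],[0,0,0],[0,0,0],[0,0,0],[0,0,0]])

```text
t: 9.77
tcp_pos: [0.5264, -0.2607, 0.0188]
tool_rot: [1.0, 0.021, 0.001, 0.0]
force: [0.1, 0.6, 3.3]
finger_gap: 0.091
gripper_force: 41.9
```

Emit:
apply_moves(claw=[-1,-1,-1,-1,-1], travel=[[0,0,-0.01],[0,0,-0.04],[0,0,-0.09],[0,0,-0.14],[0,0,-0.15]], turn=[[0,0,0],[0,0,0],[0,0,0],[0,0,0],[0,0,0]])

```text
t: 10.18
tcp_pos: [0.5292, -0.2625, 0.1448]
tool_rot: [1.0, 0.022, 0.005, 0.004]
force: [0.4, -0.8, 0.1]
finger_gap: 0.092
gripper_force: 41.5
```

Run:
```python
from plan import *
A=np.array([.6005,.109]); f=np.array([.0866,.9962])
# key back at -16; nose at -30 -> stick centre at -117.5 rel. key centre
c=A-f*.1175; print(c, 'tail y', (A-f*.205))
plan([[.527,-.20,.19,-60],[c[0],c[1],.16,-5],[c[0],c[1],.085,-5]],start=[.5272,-.2598,.138,-87.5])
```

```text
[ 0.5903245 -0.0080535] tail y [ 0.582747 -0.095221]
travel [0.003, -0.0747, -0.065] turn [0, 0, np.float64(-0.1528)] -> [0.527, -0.2, 0.19, -60.0]
travel [0.0943, -0.0841, 0.0188] turn [0, 0, np.float64(-0.1528)] -> [0.5587, -0.104, 0.175, -32.498]
travel [0.1224, -0.0311, 0.0187] turn [0, 0, np.float64(-0.1527)] -> [0.5903, -0.0081, 0.16, -5.0]
travel [-0.0, 0.0, 0.0937] turn [0, 0, np.float64(-0.0)] -> [0.5903, -0.0081, 0.085, -5.0]
```

Emit:
apply_moves(claw=[-1,-1,-1,-1,-1], travel=[[0.003,-0.0747,-0.065],[0.003,-0.0747,-0.065],[0.003,-0.0747,-0.065],[0.003,-0.0747,-0.065],[0.003,-0.0747,-0.065]], turn=[[0,0,-0.1528],[0,0,-0.1528],[0,0,-0.1528],[0,0,-0.1528],[0,0,-0.1528]])

```text
t: 10.6
tcp_pos: [0.5259, -0.1998, 0.1912]
tool_rot: [0.966, 0.26, 0.0, 0.001]
force: [0.2, -0.4, -0.2]
finger_gap: 0.091
gripper_force: 41.5
```

Emit:
apply_moves(claw=[-1,-1,-1,-1,-1], travel=[[0.0943,-0.0841,0.0188],[0.0943,-0.0841,0.0188],[0.0943,-0.0841,0.0188],[0.0943,-0.0841,0.0188],[0.0943,-0.0841,0.0188]], turn=[[0,0,-0.1528],[0,0,-0.1528],[0,0,-0.1528],[0,0,-0.1528],[0,0,-0.1528]])

```text
t: 11.02
tcp_pos: [0.5574, -0.1031, 0.1745]
tool_rot: [0.877, 0.481, -0.001, -0.001]
force: [0.7, 0.5, 0.0]
finger_gap: 0.09
gripper_force: 41.5
```

Emit:
apply_moves(claw=[-1,-1,-1,-1,-1], travel=[[0.1224,-0.0311,0.0187],[0.1224,-0.0311,0.0187],[0.1224,-0.0311,0.0187],[0.1224,-0.0311,0.0187],[0.1224,-0.0311,0.0187]], turn=[[0,0,-0.1527],[0,0,-0.1527],[0,0,-0.1527],[0,0,-0.1527],[0,0,-0.1527]])

```text
t: 11.43
tcp_pos: [0.5893, -0.0081, 0.1597]
tool_rot: [0.738, 0.675, -0.0, -0.0]
force: [0.1, -0.4, 0.4]
finger_gap: 0.093
gripper_force: 41.5
```

Emit:
apply_moves(claw=[-1,-1,-1,-1,-1], travel=[[0,0,0.03],[0,0,0.06],[0,0,0.085],[0,0,0.0937],[0,0,0.0937]], turn=[[0,0,0],[0,0,0],[0,0,0],[0,0,0],[0,0,0]])

```text
t: 11.85
tcp_pos: [0.5878, -0.0097, 0.0834]
tool_rot: [0.739, 0.673, -0.001, -0.002]
force: [-0.2, 0.3, -0.2]
finger_gap: 0.093
gripper_force: 41.5
```

Run:
```python
from h import *
s=snap('scene')
hsv=cv2.cvtColor(s['pixels'],cv2.COLOR_RGB2HSV)
m=(hsv[...,0]>22)&(hsv[...,0]<34)&(hsv[...,1]>120);C=cloud(s)
m&=(C[...,2]>.06)&(C[...,1]<.12)&(C[...,1]>-.15)
v,u=np.where(m);P=ray(s,np.c_[u,v],.097);P2=C[m]; print(cv2.minAreaRect(P[:,:2].astype(np.float32)*1000),P2.min(0),P2.max(0), P[P[:,1].argmax()])
u,v=proj(s,[.595,.05,.08]).astype(int); save(s,'k4.png',(u-60,v-60,u+60,v+60),5); print(u,v,manip.sense()['tcp_pos'])
```

```text
((593.6752319335938, 40.79851531982422), (95.04215240478516, 13.669468879699707), 79.68006896972656) [ 0.56363671 -0.0196189   0.06092429] [0.60123755 0.08183693 0.09918664] [0.59967763 0.08800801 0.097     ]
264 212 [ 0.58894504 -0.00964203  0.08477145]
```

View pics/k4.png

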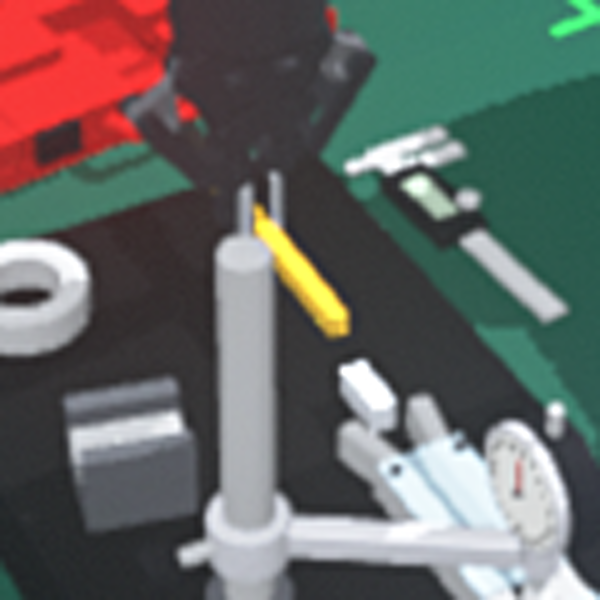

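The stick is held parallel to the guide, nose at (338,325), about 11 mm behind the key at (365,395). I lower it and release.

Emit:
apply_moves(claw=[-1,-1,-1,-1,-1], travel=[[0,0,0.012],[0,0,0.022],[0,0,0.028],[0,0,0.0296],[0,0,0.0296]], turn=[[0,0,0],[0,0,0],[0,0,0],[0,0,0],[0,0,0]])

```text
t: 12.32
tcp_pos: [0.5891, -0.0085, 0.0612]
tool_rot: [0.738, 0.675, -0.0, -0.0]
force: [0.7, -0.3, 0.4]
finger_gap: 0.096
gripper_force: 41.5
```

Emit:
apply_moves(claw=[-0.4,-0.4,-0.4,-0.4], travel=[[0,0,0],[0,0,0],[0,0,0],[0,0,0]], turn=[[0,0,0],[0,0,0],[0,0,0],[0,0,0]])

```text
t: 12.65
tcp_pos: [0.5896, -0.0086, 0.0619]
tool_rot: [0.738, 0.675, 0.0, 0.0]
force: [-0.6, 1.0, 0.1]
finger_gap: 0.306
gripper_force: 0.0
```

Emit:
apply_moves(claw=[-0.3,-0.3,-0.3,-0.3,-0.3], travel=[[0,0,-0.01],[0,0,-0.04],[0,0,-0.05],[0,0,-0.05],[0,0,-0.05]], turn=[[0,0,0],[0,0,0],[0,0,0],[0,0,0],[0,0,0]])

```text
t: 13.07
tcp_pos: [0.5898, -0.0087, 0.1023]
tool_rot: [0.738, 0.675, 0.001, 0.001]
force: [-0.6, -1.0, -1.1]
finger_gap: 0.351
gripper_force: 0.0
```

Run:
```python
from h import *
from plan import *
s=snap('scene')
hsv=cv2.cvtColor(s['pixels'],cv2.COLOR_RGB2HSV)
m=(hsv[...,0]>22)&(hsv[...,0]<34)&(hsv[...,1]>120);C=cloud(s)
m&=(C[...,2]>.05)&(C[...,1]<.12)&(C[...,1]>-.15)
v,u=np.where(m);P=ray(s,np.c_[u,v],.072);P2=C[m]; print(cv2.minAreaRect(P[:,:2].astype(np.float32)*1000),P2.min(0),P2.max(0)); 
P2=P2[P2[:,2]>.067]; print(np.polyfit(P2[:,1],P2[:,0],1),P2.mean(0),cv2.minAreaRect(P2[:,:2].astype(np.float32)*1000))
c=[.5903,-.0081,.0613+.04,-5]; f=np.array([.0866,.9962]); h=np.array(c[:2])-f*.0665
plan([[h[0],h[1],.10,-5],[h[0],h[1],.0615,-5]],start=c)
```

```text
((594.056884765625, 22.38214874267578), (123.95195770263672, 13.321669578552246), 87.32488250732422) [ 0.58186354 -0.04659789  0.05939245] [0.61001483 0.08195622 0.10400318]
[0.08819947 0.59155549] [0.59502183 0.03930115 0.07184139] ((599.4306640625, 20.686447143554688), (122.02608489990234, 24.249692916870117), 85.93511962890625)
travel [-0.0831, 0.0, 0.0016] turn [0, 0, np.float64(-0.0)] -> [0.5845, -0.0743, 0.1, -5.0]
travel [-0.0, 0.0, 0.0482] turn [0, 0, np.float64(-0.0)] -> [0.5845, -0.0743, 0.0615, -5.0]
```

Emit:
apply_moves(claw=[-0.3,-0.3,-0.3,-0.3], travel=[[-0.0831,0,0.0016],[-0.0831,0,0.0016],[-0.0831,0,0.0016],[-0.0831,0,0.0016]], turn=[[0,0,0],[0,0,0],[0,0,0],[0,0,0]])

```text
t: 13.45
tcp_pos: [0.5828, -0.0758, 0.0992]
tool_rot: [0.739, 0.674, -0.0, -0.001]
force: [0.5, 0.1, 0.5]
finger_gap: 0.35
gripper_force: 0.0
```

Emit:
apply_moves(claw=[-0.3,-0.3,-0.3,-0.3,-0.3], travel=[[0,0,0.02],[0,0,0.04],[0,0,0.0475],[0,0,0.0475],[0,0,0.0475]], turn=[[0,0,0],[0,0,0],[0,0,0],[0,0,0],[0,0,0]])

```text
t: 13.87
tcp_pos: [0.5831, -0.0739, 0.0619]
tool_rot: [0.737, 0.676, -0.0, -0.001]
force: [0.6, -0.3, -0.5]
finger_gap: 0.348
gripper_force: 0.0
```

Emit:
apply_moves(claw=[-1,-1,-1,-1,-1], newtons=60, travel=[[0,0,0],[0,0,0],[0,0,0],[0,0,0],[0,0,0]], turn=[[0,0,0],[0,0,0],[0,0,0],[0,0,0],[0,0,0]])

```text
t: 14.28
tcp_pos: [0.5838, -0.0748, 0.0628]
tool_rot: [0.738, 0.675, 0.0, 0.0]
force: [-0.6, 0.9, 3.2]
finger_gap: 0.164
gripper_force: 61.3
```

Run:
```python
from h import *
s=snap('scene');print(manip.sense()['tcp_pos'],manip.sense()['force'])
hsv=cv2.cvtColor(s['pixels'],cv2.COLOR_RGB2HSV)
m=(hsv[...,0]>22)&(hsv[...,0]<34)&(hsv[...,1]>120);C=cloud(s)
m&=(C[...,2]>.05)&(C[...,1]<.12)&(C[...,1]>-.15)
P2=C[m];P2=P2[(P2[:,2]>.069)&(P2[:,2]<.076)]; print(np.polyfit(P2[:,1],P2[:,0],1),P2.mean(0),P2[:,1].max())
k=(hsv[...,2]>110)&(hsv[...,1]<90)&(C[...,0]>.56)&(C[...,0]<.64)&(C[...,1]>.06)&(C[...,1]<.126)&(C[...,2]>.072)&(C[...,2]<.08)
Q=C[k];print('key',np.mean([Q.min(0),Q.max(0)],0),Q.min(0),Q.max(0))
```

```text
[ 0.58380878 -0.07475651  0.06280407] [0.76606141 1.31138872 3.14436566]
[0.09021371 0.5917103 ] [0.59405478 0.02598804 0.07178339] 0.0837612706836866
key [0.60040713 0.1087852  0.07576376] [0.59381949 0.09195153 0.07269726] [0.60699477 0.12561886 0.07883026]
```

Emit:
apply_moves(claw=[-1,-1,-1,-1,-1], travel=[[0.01,0,-0.0006],[0.02,0,-0.0006],[0.03,0,-0.0006],[0.04,0,-0.0006],[0.04,0,-0.0006]], turn=[[0,0,0],[0,0,0],[0,0,0],[0,0,0],[0,0,0]])

```text
t: 14.75
tcp_pos: [0.5863, -0.0409, 0.0628]
tool_rot: [0.737, 0.676, 0.0, -0.0]
force: [0.7, 1.8, 1.6]
finger_gap: 0.163
gripper_force: 61.2
```

Emit:
apply_moves(claw=[-1,-1,-1,-1,-1], travel=[[0.008,0,0],[0.016,0,0],[0.024,0,0],[0.032,0,0],[0.032,0,0]], turn=[[0,0,0],[0,0,0],[0,0,0],[0,0,0],[0,0,0]])

```text
t: 15.17
tcp_pos: [0.5886, -0.0159, 0.0628]
tool_rot: [0.737, 0.676, 0.0, -0.0]
force: [0.1, 1.0, 2.1]
finger_gap: 0.165
gripper_force: 61.3
```

Run:
```python
from h import *
s=snap('scene')
u,v=proj(s,[.6,.13,.07]).astype(int); save(s,'k5.png',(u-40,v-35,u+50,v+45),8); print(u,v,manip.sense()['force'])
```

```text
281 235 [0.22799951 3.09697127 1.8366963 ]
```

View pics/k5.png

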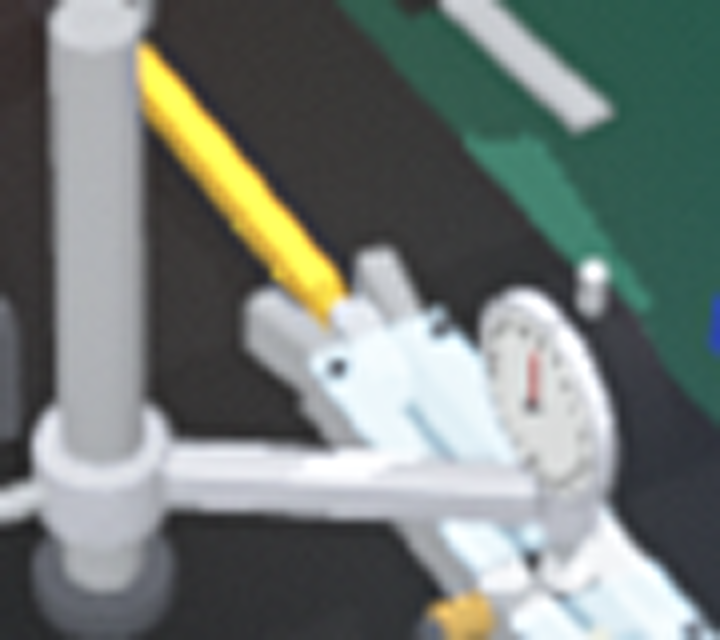

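The key has entered under the cover, with its rear end at (355,315) and the yellow nose squarely behind it at (325,300). I continue.

Emit:
apply_moves(claw=[-1,-1,-1,-1,-1], travel=[[0.01,0,0],[0.02,0,0],[0.03,0,0],[0.04,0,0],[0.045,0,0]], turn=[[0,0,0],[0,0,0],[0,0,0],[0,0,0],[0,0,0]])

```text
t: 15.63
tcp_pos: [0.5918, 0.0196, 0.0628]
tool_rot: [0.737, 0.676, 0.0, 0.0]
force: [0.4, -2.7, 2.6]
finger_gap: 0.161
gripper_force: 61.3
```

Emit:
apply_moves(claw=[-1,-1,-1,-1,-1], travel=[[0.01,0,0],[0.02,0,0],[0.03,0,0],[0.038,0,0],[0.04,0,0]], turn=[[0,0,0],[0,0,0],[0,0,0],[0,0,0],[0,0,0]])

```text
t: 16.05
tcp_pos: [0.5945, 0.0516, 0.0628]
tool_rot: [0.737, 0.676, 0.0, -0.0]
force: [-0.9, -2.1, 4.2]
finger_gap: 0.161
gripper_force: 61.4
```

Emit:
apply_moves(claw=[-1,-1,-1,-1], travel=[[0.0025,0,0],[0.005,0,0],[0.0075,0,0],[0.0075,0,0]], turn=[[0,0,0],[0,0,0],[0,0,0],[0,0,0]])

```text
t: 16.38
tcp_pos: [0.5951, 0.0565, 0.0628]
tool_rot: [0.738, 0.675, 0.0, -0.0]
force: [0.1, -0.7, 3.1]
finger_gap: 0.162
gripper_force: 61.4
```

Emit:
apply_moves(claw=[-1,-1,-1,-1,-1], travel=[[0.0015,0,0],[0.003,0,0],[0.0045,0,0],[0.006,0,0],[0.006,0,0]], turn=[[0,0,0],[0,0,0],[0,0,0],[0,0,0],[0,0,0]])

```text
t: 16.8
tcp_pos: [0.5956, 0.0612, 0.0628]
tool_rot: [0.738, 0.675, 0.0, 0.0]
force: [0.3, -2.5, 3.8]
finger_gap: 0.163
gripper_force: 61.5
```

Emit:
apply_moves(claw=[-1,-1,-1,-1,-1], travel=[[0.0015,0,0],[0.003,0,0],[0.0045,0,0],[0.006,0,0],[0.006,0,0]], turn=[[0,0,0],[0,0,0],[0,0,0],[0,0,0],[0,0,0]])

```text
t: 17.22
tcp_pos: [0.596, 0.0661, 0.0628]
tool_rot: [0.738, 0.675, 0.0, 0.0]
force: [-0.0, -2.3, 4.1]
finger_gap: 0.168
gripper_force: 61.5
```

Emit:
apply_moves(claw=[-1,-1,-1,-1,-1], travel=[[0.0015,0,0],[0.003,0,0],[0.0045,0,0],[0.0045,0,0],[0.0045,0,0]], turn=[[0,0,0],[0,0,0],[0,0,0],[0,0,0],[0,0,0]])

```text
t: 17.63
tcp_pos: [0.5962, 0.069, 0.0628]
tool_rot: [0.737, 0.675, -0.0, 0.0]
force: [-0.3, -5.2, 4.6]
finger_gap: 0.166
gripper_force: 61.6
```

Emit:
apply_moves(claw=[-1,-1,-1,-1], travel=[[0.001,0,0],[0.002,0,0],[0.0025,0,0],[0.0025,0,0]], turn=[[0,0,0],[0,0,0],[0,0,0],[0,0,0]])

```text
t: 17.97
tcp_pos: [0.5964, 0.0706, 0.0628]
tool_rot: [0.737, 0.675, -0.0, 0.0]
force: [0.3, -7.2, 4.2]
finger_gap: 0.163
gripper_force: 61.6
```

Emit:
apply_moves(claw=[-1,-1,-1,-1], travel=[[0.001,0,0],[0.002,0,0],[0.0025,0,0],[0.0025,0,0]], turn=[[0,0,0],[0,0,0],[0,0,0],[0,0,0]])

```text
t: 18.3
tcp_pos: [0.5966, 0.0733, 0.0628]
tool_rot: [0.738, 0.675, -0.0, 0.0]
force: [-0.9, -4.9, 4.5]
finger_gap: 0.166
gripper_force: 61.6
```

Emit:
apply_moves(claw=[-1,-1,-1], travel=[[0.001,0,0],[0.0015,0,0],[0.0015,0,0]], turn=[[0,0,0],[0,0,0],[0,0,0]])

```text
t: 18.55
tcp_pos: [0.5967, 0.0747, 0.0628]
tool_rot: [0.738, 0.675, 0.0, 0.0]
force: [-0.6, -3.5, 5.9]
finger_gap: 0.166
gripper_force: 61.6
```

Emit:
apply_moves(claw=[-1,-1,-1], travel=[[0.001,0,0],[0.0015,0,0],[0.0015,0,0]], turn=[[0,0,0],[0,0,0],[0,0,0]])

```text
t: 18.8
tcp_pos: [0.5968, 0.0759, 0.0628]
tool_rot: [0.738, 0.675, 0.0, 0.0]
force: [-0.1, -4.0, 4.6]
finger_gap: 0.166
gripper_force: 61.6
```

Emit:
apply_moves(claw=[-1,-1,-1], travel=[[0.001,0,0],[0.0015,0,0],[0.0015,0,0]], turn=[[0,0,0],[0,0,0],[0,0,0]])

```text
t: 19.05
tcp_pos: [0.5969, 0.077, 0.0628]
tool_rot: [0.738, 0.675, 0.0, 0.0]
force: [-0.8, -3.8, 5.0]
finger_gap: 0.165
gripper_force: 61.6
```

Emit:
apply_moves(claw=[-1,-1,-1], travel=[[0.001,0,0],[0.0015,0,0],[0.0015,0,0]], turn=[[0,0,0],[0,0,0],[0,0,0]])

```text
t: 19.3
tcp_pos: [0.597, 0.0783, 0.0628]
tool_rot: [0.738, 0.675, 0.0, 0.0]
force: [-0.5, -5.4, 5.2]
finger_gap: 0.165
gripper_force: 61.6
```

Emit:
apply_moves(claw=[-1,-1,-1], travel=[[0.001,0,0],[0.0015,0,0],[0.0015,0,0]], turn=[[0,0,0],[0,0,0],[0,0,0]])

```text
t: 19.55
tcp_pos: [0.5971, 0.0795, 0.0628]
tool_rot: [0.738, 0.675, 0.0, 0.0]
force: [-0.1, -4.6, 4.7]
finger_gap: 0.164
gripper_force: 61.6
```

Emit:
apply_moves(claw=[-1,-1,-1], travel=[[0.001,0,0],[0.0015,0,0],[0.0015,0,0]], turn=[[0,0,0],[0,0,0],[0,0,0]])

```text
t: 19.8
tcp_pos: [0.5972, 0.0806, 0.0628]
tool_rot: [0.738, 0.675, 0.0, 0.0]
force: [-0.9, -3.9, 5.6]
finger_gap: 0.165
gripper_force: 61.6
```

Emit:
apply_moves(claw=[-1,-1,-1], travel=[[0.001,0,0],[0.0015,0,0],[0.0015,0,0]], turn=[[0,0,0],[0,0,0],[0,0,0]])

```text
t: 20.05
tcp_pos: [0.5973, 0.0819, 0.0628]
tool_rot: [0.738, 0.675, 0.0, 0.0]
force: [-0.6, -4.6, 5.5]
finger_gap: 0.162
gripper_force: 61.6
```

Emit:
apply_moves(claw=[-1,-1,-1], travel=[[0.001,0,0],[0.0015,0,0],[0.0015,0,0]], turn=[[0,0,0],[0,0,0],[0,0,0]])

```text
t: 20.3
tcp_pos: [0.5974, 0.0831, 0.0628]
tool_rot: [0.738, 0.675, 0.0, 0.0]
force: [-1.5, -4.3, 5.9]
finger_gap: 0.167
gripper_force: 61.6
```

Emit:
apply_moves(claw=[-1,-1,-1], travel=[[0.001,0,0],[0.0015,0,0],[0.0015,0,0]], turn=[[0,0,0],[0,0,0],[0,0,0]])

```text
t: 20.55
tcp_pos: [0.5975, 0.0842, 0.0628]
tool_rot: [0.738, 0.675, 0.0, -0.0]
force: [0.4, -4.5, 5.6]
finger_gap: 0.164
gripper_force: 61.6
```

Emit:
apply_moves(claw=[-1,-1,-1], travel=[[0.001,0,0],[0.0015,0,0],[0.0015,0,0]], turn=[[0,0,0],[0,0,0],[0,0,0]])

```text
t: 20.8
tcp_pos: [0.5976, 0.0854, 0.0628]
tool_rot: [0.738, 0.675, 0.0, 0.0]
force: [-0.9, -4.0, 5.3]
finger_gap: 0.165
gripper_force: 61.6
```

Emit:
apply_moves(claw=[-1,-1,-1], travel=[[0.001,0,0],[0.0015,0,0],[0.0015,0,0]], turn=[[0,0,0],[0,0,0],[0,0,0]])

```text
t: 21.05
tcp_pos: [0.5977, 0.0866, 0.0628]
tool_rot: [0.738, 0.675, 0.0, 0.0]
force: [-1.2, -4.6, 5.0]
finger_gap: 0.165
gripper_force: 61.6
```

Emit:
apply_moves(claw=[-1,-1,-1], travel=[[0.001,0,0],[0.0015,0,0],[0.0015,0,0]], turn=[[0,0,0],[0,0,0],[0,0,0]])

```text
t: 21.3
tcp_pos: [0.5978, 0.0878, 0.0628]
tool_rot: [0.738, 0.675, 0.0, -0.0]
force: [-0.8, -4.6, 4.9]
finger_gap: 0.165
gripper_force: 61.6
```

Emit:
apply_moves(claw=[-1,-1,-1], travel=[[0.001,0,0],[0.0015,0,0],[0.0015,0,0]], turn=[[0,0,0],[0,0,0],[0,0,0]])

```text
t: 21.55
tcp_pos: [0.5979, 0.089, 0.0628]
tool_rot: [0.738, 0.675, 0.0, 0.0]
force: [-1.2, -3.9, 5.7]
finger_gap: 0.165
gripper_force: 61.6
```

Emit:
apply_moves(claw=[-1,-1,-1], travel=[[0.001,0,0],[0.0015,0,0],[0.0015,0,0]], turn=[[0,0,0],[0,0,0],[0,0,0]])

```text
t: 21.8
tcp_pos: [0.5981, 0.0902, 0.0628]
tool_rot: [0.738, 0.675, 0.0, 0.0]
force: [-0.4, -3.9, 4.1]
finger_gap: 0.166
gripper_force: 61.6
```

Emit:
apply_moves(claw=[-1,-1,-1], travel=[[0.001,0,0],[0.0015,0,0],[0.0015,0,0]], turn=[[0,0,0],[0,0,0],[0,0,0]])

```text
t: 22.05
tcp_pos: [0.598, 0.0904, 0.0628]
tool_rot: [0.737, 0.676, -0.001, 0.0]
force: [-1.1, -9.0, 4.2]
finger_gap: 0.165
gripper_force: 61.6
```

Emit:
apply_moves(claw=[-1,-1,-1], travel=[[0.001,0,0],[0.0015,0,0],[0.0015,0,0]], turn=[[0,0,0],[0,0,0],[0,0,0]])

```text
t: 22.3
tcp_pos: [0.5981, 0.0905, 0.0628]
tool_rot: [0.737, 0.676, -0.001, 0.001]
force: [-1.2, -10.0, 6.0]
finger_gap: 0.166
gripper_force: 61.7
```

Emit:
apply_moves(claw=[-1,-1,-1,-1], travel=[[0.0008,0,0],[0.001,0,0],[0.001,0,0],[0.001,0,0]], turn=[[0,0,0],[0,0,0],[0,0,0],[0,0,0]])

```text
t: 22.63
tcp_pos: [0.5981, 0.0905, 0.0628]
tool_rot: [0.737, 0.676, -0.002, 0.001]
force: [-1.7, -13.6, 6.0]
finger_gap: 0.165
gripper_force: 61.7
```

The resistance rises steeply here (TCP stopped at y=0.0905, 13.6 N at the wrist, about 4 N of it drag), so the key is seated on the stop. I draw the stick back out.

Emit:
apply_moves(claw=[-1,-1,-1,-1,-1], travel=[[-0.004,0,0],[-0.015,0,0],[-0.03,0,0],[-0.045,0,0],[-0.06,0,0]], turn=[[0,0,0],[0,0,0],[0,0,0],[0,0,0],[0,0,0]])

```text
t: 23.05
tcp_pos: [0.594, 0.0459, 0.0628]
tool_rot: [0.738, 0.675, 0.001, -0.001]
force: [1.0, 3.0, 5.0]
finger_gap: 0.164
gripper_force: 61.6
```

Emit:
apply_moves(claw=[-1,-1,-1,-1,-1], travel=[[-0.015,0,0],[-0.03,0,0],[-0.045,0,0],[-0.06,0,0],[-0.06,0,0]], turn=[[0,0,0],[0,0,0],[0,0,0],[0,0,0],[0,0,0]])

```text
t: 23.47
tcp_pos: [0.5896, -0.0043, 0.0628]
tool_rot: [0.738, 0.675, -0.0, -0.0]
force: [-1.2, -3.4, 4.7]
finger_gap: 0.164
gripper_force: 61.6
```

Emit:
apply_moves(claw=[-1,-1,-1,-1,-1], travel=[[-0.015,0,0],[-0.03,0,0],[-0.045,0,0],[-0.062,0,0],[-0.062,0,0]], turn=[[0,0,0],[0,0,0],[0,0,0],[0,0,0],[0,0,0]])

```text
t: 23.88
tcp_pos: [0.5853, -0.0539, 0.0628]
tool_rot: [0.738, 0.675, -0.0, 0.0]
force: [-1.0, -3.4, 4.8]
finger_gap: 0.162
gripper_force: 61.6
```

Emit:
apply_moves(claw=[-1,-1], travel=[[0,0,0],[0,0,0]], turn=[[0,0,0],[0,0,0]])

```text
t: 24.05
tcp_pos: [0.5855, -0.053, 0.0628]
tool_rot: [0.738, 0.675, -0.0, 0.0]
force: [0.1, -2.4, 4.9]
finger_gap: 0.163
gripper_force: 61.6
```

Emit:
apply_moves(claw=[-0.3,-0.3,-0.3,-0.3,-0.3], travel=[[0,0,0],[0,0,0],[0,0,0],[0,0,0],[0,0,0]], turn=[[0,0,0],[0,0,0],[0,0,0],[0,0,0],[0,0,0]])

```text
t: 24.47
tcp_pos: [0.5851, -0.0512, 0.0623]
tool_rot: [0.737, 0.675, -0.0, -0.0]
force: [0.8, -0.2, -0.0]
finger_gap: 0.349
gripper_force: 0.0
```

Emit:
apply_moves(claw=[-0.3,-0.3,-0.3,-0.3,-0.3], travel=[[0,0,-0.01],[0,0,-0.05],[0,0,-0.1],[0,0,-0.15],[0,0,-0.18]], turn=[[0,0,0],[0,0,0],[0,0,0],[0,0,0],[0,0,0]])

```text
t: 24.88
tcp_pos: [0.5871, -0.0519, 0.2114]
tool_rot: [0.737, 0.675, 0.002, 0.002]
force: [0.9, -0.4, -0.3]
finger_gap: 0.353
gripper_force: 0.0
```

Run:
```python
from h import *
s=snap('scene')
u,v=proj(s,[.6,.13,.07]).astype(int); save(s,'k6.png',(u-80,v-70,u+80,v+55),5); print(u,v,manip.sense()['force'])
```

```text
281 235 [ 1.45513649 -0.7202184   1.80743156]
```

View pics/k6.png

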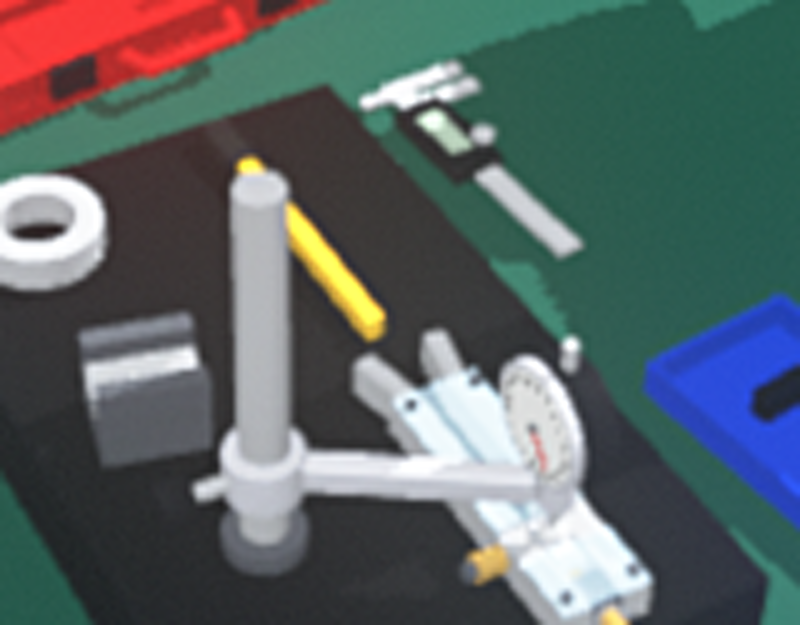

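The stick lies on the granite with its nose at (372,325), clear of the mouth. The needle has turned to about (540,445), so the key is under the plunger. I hand in.

Emit:
apply_moves(claw=[-0.3,-0.3,-0.3], travel=[[0,0,0],[0,0,0],[0,0,0]], turn=[[0,0,0],[0,0,0],[0,0,0]])

```text
t: 25.18
tcp_pos: [0.5842, -0.0513, 0.2055]
tool_rot: [0.738, 0.675, -0.001, -0.001]
force: [0.3, 0.5, 0.5]
finger_gap: 0.351
gripper_force: 0.0
```

```bash
python3 -c "
from station import manip
print(manip.sign_off())"
```

```text
the job is handed in; nothing more can be done
None
```

The key is seated against the stop screw at 13.6 N read at the wrist (about 10 N on the screw after roughly 4 N of drag), the stick is out of the guide and released on the granite, and the job was handed in at about 25 s; no verdict came back.

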